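# Tip the covered dish and take off its lid

### The job

The round covered dish on its tilting stand holds two loose steel gauge balls. With the lid still on, tip the dish all the way down on its tab side so that both balls run together against the wall there; then lift the lid off by its grip and set it down flat, grip up, on the bench without dropping it. Leave the dish tipped, with the balls gathered.

Things in the scene. Friction and masses are not known exactly. Their poses are not given: they have to be found in the camera images.
- dish: Round aluminium dish, 90 mm wide, 30 high, wall 3, floor 4, hinged on a fixed stand. Origin: on its axis, 22 mm above its underside, 54 mm above the bench; y is the hinge axis, z up, x points to its flat tab (65 mm out). Only the tab side tips down, to a stop at 17 deg; the stiff hinge stays put. Press on the lid 36 mm from centre towards the tab: up to 10 N, 8 to 10 mm down. Not the square dish.
- lid: Loose clear lid, 96 mm disc 4 mm thick on the rim, above a 77 x 5 mm disc inside it (3.5 mm play). Origin: centre of its underside, 3 mm above the dish's when seated, axes as the dish's, z up. Black grip on top: 20 mm along x, 14 along y (take it across this), 9 to 35 mm above the origin. Always free for it: the bench 0.45-0.60 m straight ahead of the robot, 70 mm either side of its centre line.
- ball_a_center (a point): Centre of one dark steel ball of 16 mm diameter loose in the dish, seen through the lid. Against the dish wall at the tab its centre is about 33 mm from the dish's centre.
- ball_b_center (a point): Centre of the other, equal ball.
Things that resemble listed ones, but are neither listed nor needed, are in the scene too. Leave any green or orange look-alike of the lid alone.

How it is judged (in metres and radians):
On the way, in this order (a step that is already met when the one before it is completed fails the run):
1. the dish is tipped at least 10 degrees with the lid still seated and both balls gathered at the tab side (angle between dish's own z axis and vertical above 0.175 rad and distance between lid and dish below 0.008 m and x of each of ball_a_center, ball_b_center in the frame of dish above 0.018 m), for 0.2 s.
2. the lid, still held by the fingers, is lowered clear of the dish to within 30 mm of the bench (contact force between the fingers and lid above 0.2 N and height (world z) of lid below 0.03 m and horizontal distance between lid and dish above 0.09 m).
At the end, for the whole second after the job is handed in: The dish is left tipped at least 8.6 degrees (0.15 rad), both balls are in it with their centres at least 18 mm from its centre towards the tab, and the lid lies still on the bench, grip up, level within 10 degrees and its underside less than 10 mm above the bench (angle between dish's own z axis and vertical above 0.15 rad and x of each of ball_a_center, ball_b_center in the frame of dish above 0.018 m and distance between each of ball_a_center, ball_b_center and dish below 0.05 m and angle between lid's own z axis and vertical below 0.17 rad and height (world z) of lid between -0.005 and 0.01 m and linear speed of lid below 0.03 m/s); the robot touches nothing.
It fails at once if the lid comes off while the dish is not yet tipped (below 6 degrees) (distance between lid and dish above 0.025 m and angle between dish's own z axis and vertical below 0.1 rad).
It also fails if it takes over 51 s, if anything falls off the work surface, if the arm or the gripper's body presses on something with over 40 N, if the wrist force passes 120 N, or if a joint passes its speed limit or range.

### The arm

A 7-joint arm with a two-finger parallel gripper is mounted at the origin on the work surface. World frame = base frame: x ahead of the robot, y to its left, z up, the work surface at z = 0. Lengths are in m, angles in degrees, forces in N, time in s.
With the tool pointing down it reaches from about 0.425 to 0.875 m from the base axis. Payload 4.7 kg.
Tool frame: the origin (TCP) lies at the very end of the fingers, on their centre line; the grasp point (between the pads) lies arm.pinch_z behind it (arm.pinch_z is the distance from the TCP to the grasp point, in m); z points along the fingers, y is the line along which they close (so a half turn about z gives the same grasp; the last joint's range is limited). The gripper opens to 87 mm and grips with 3 to 60 N. Pads are 19 mm wide; open, the fingers measure 117 mm over their backs; the gripper's body (75 mm by 190 mm) begins 51 mm behind the grasp point.
Start: joints at [-62.561, 18.392, -4.016, 83.108, 1.295, 78.541, -3.26], TCP at [0.291, 0.581, 0.223] pointing down, gripper open.
Joint ranges: [-163.93, 163.93], [-17.29, 119.83], [-79.2, 71.16], [3.27, 140.29], [-89.18, 269.18], [5.43, 117.66], [-154.24, 154.24]. Speed limits (degrees/s): [147.25, 147.25, 180, 180, 180, 180, 180].

### API

Orientations are given as a 3x3 rotation matrix whose columns are the frame's x, y, z axes.
In Python, from workcell import sensors, eyes, finish_job, arm gives the robot as it stands.
- The arm moves only by the tool step_arm, never from a script. Its argument "moves" is a list that holds one entry, the list of rows, each a list of 7 numbers: the shift along the tool's x, y, z in cm, then the turn, a rotation vector about the tool's x, y, z in degrees, then the gripper's target within -1 to 1 (fully open at 1, half-way at 0, shut at -1). In form: [[[dx, dy, dz, rx, ry, rz, hand], ...]]. A call has 1 to 20 rows; each row is the pose to reach, as a shift and turn from the pose commanded when the call began, along the tool's axes at that moment; what a row does not reach only later rows make up. A row lasts 1/12 s, in which the tool goes at most 41.7 mm and 7.16 degrees, less where a joint would pass 70% of its speed; a pose out of reach is approached as far as the arm can. A call with a gripper value outside its range is refused whole. The fingers move at their own pace and stop on an object; "force" is the grip in N (left out, the last holds). Time passes only in rows, so rows that repeat a pose let the fingers close. It gives the time, the measured TCP pose, the force, the opening and the grip force at its end, in the units of the state.
- sensors.observe(): the state, without advancing time (a new reading comes with each control period).
- eyes.get_image(name): name is "scene" or "side" or "wrist"; returns a dict with "color" (384x512x3 uint8, red, green, blue), "intrinsics" (3x3 intrinsics, pixels), "T" (4x4, takes a point from camera to world coordinates); the wrist camera has in their place "tool_from_camera" (4x4, takes a point from camera to tool coordinates, whose origin is the TCP and whose axes are the flange's). Camera axes: x right, y up, looking along -z (the intrinsics and any distortion apply to the point x, -y, -z); pixel columns grow to the right and rows downward; lengths in m; the calibration is good to about 2 mm. A picture is of the moment at which its call begins: read the wrist's pose just before it. There is no depth.
- finish_job(): hands the job in; it is judged then, once.
The state is a dict: "time_s": time; "qpos": joint angles; "qvel": joint speeds; "joint_torque": joint torques, N m; "eef_pos": TCP position; "ee_rot": TCP orientation; "force": force on the tool from outside, world axes, zero at the start; "moment": the same for the moment, N m; "width": finger opening in m; "finger_force": force on a finger pad.
Only numpy, scipy, OpenCV 4.12 (cv2) and the standard library are available. Lean on these libraries where they do the work, as an engineer would, in place of code of your own. Each camera call takes 0.05 s, during which the arm holds its last target. There are 200 camera calls.

## Working session

There is one attempt and no reset: what is moved stays moved. The work goes in short steps, Python scripts to look and compute and a tool call to move; the robot and the scene stay as the last step left them, time stands still between calls to the robot, and variables do not carry over. Pictures are saved under pics/ and viewed, at most 10 in all, crops included, and the job is handed in when it is done.

Besides the shell and the picture viewer there is one more tool, called as name(argument=value, ...), one argument or row to a line, values as JSON. step_arm: Moves the arm, as the interface text tells. Its arguments: {"type":"object","properties":{"moves":{"type":"array","items":{"type":"array","items":{"type":"array","items":{"type":"number"}}}},"force":{"type":"number"}},"required":["moves"]}

```bash
mkdir -p pics; cat > h.py <<'E'
import numpy as np, cv2
from workcell import sensors, eyes, finish_job, arm
def ray(im,u,v):
    K=im["intrinsics"];T=im["T"]
    d=np.array([(u-K[0,2])/K[0,0],-(v-K[1,2])/K[1,1],-1.0])
    return T[:3,3],T[:3,:3]@d
def onplane(im,u,v,z):
    o,d=ray(im,u,v);return o+d*(z-o[2])/d[2]
def proj(im,p):
    K=im["intrinsics"];T=im["T"]
    c=T[:3,:3].T@(np.array(p)-T[:3,3]);return K[0,2]+K[0,0]*c[0]/-c[2],K[1,2]+K[1,1]*c[1]/c[2]
def save(im,n):cv2.imwrite("pics/"+n,im["color"][:,:,::-1])
E
python3 - <<'E'
from h import *
a=[eyes.get_image(n) for n in("scene","side")]
for im,n in zip(a,("scene","side")):
    print(im.keys(),im["intrinsics"].tolist(),im["T"].round(3).tolist())
    save(im,n+"0.png")
s=sensors.observe();print(s,arm.pinch_z)
E
```

```text
dict_keys(['color', 'intrinsics', 'T']) [[475.7175298195159, 0.0, 259.8611144704381], [0.0, 475.7175298195159, 191.25985568330614], [0.0, 0.0, 1.0]] [[-0.319, -0.694, 0.645, 1.346], [0.948, -0.246, 0.204, 0.189], [0.017, 0.677, 0.736, 0.998], [0.0, 0.0, 0.0, 1.0]]
dict_keys(['color', 'intrinsics', 'T']) [[450.06562096994185, 0.0, 253.83348147148786], [0.0, 450.06562096994185, 194.1826492073174], [0.0, 0.0, 1.0]] [[0.971, 0.173, -0.165, 0.349], [-0.239, 0.743, -0.625, -0.697], [0.014, 0.647, 0.763, 0.833], [0.0, 0.0, 0.0, 1.0]]
{'time_s': 0.1, 'qpos': array([-62.5609263 ,  18.43534315,  -4.01560466,  83.16858202,
         1.29565763,  78.53995222,  -3.25920192]), 'qvel': array([-0.06442434, -0.15578069,  0.04252753, -0.16241568,  0.08514542,
        0.09082869,  0.0200478 ]), 'joint_torque': array([-1.12705964e-04, -4.92572451e+01, -4.05912073e-01, -3.13399673e+01,
       -6.40999270e-02,  3.95741849e-02,  8.07246511e-05]), 'eef_pos': array([0.29118504, 0.58057536, 0.221559  ]), 'ee_rot': array([[-8.93931708e-01,  4.48202681e-01, -6.76888272e-04],
       [ 4.48203180e-01,  8.93930307e-01, -1.58587639e-03],
       [-1.05703112e-04, -1.72104867e-03, -9.99998513e-01]]), 'force': array([ 1.24508189,  0.44668152, -0.30039089]), 'moment': array([ 0.02251093, -0.0402623 , -0.03680621]), 'finger_force': 0.0, 'width': 0.08705622155870778} 0.0187
```

View pics/scene0.png

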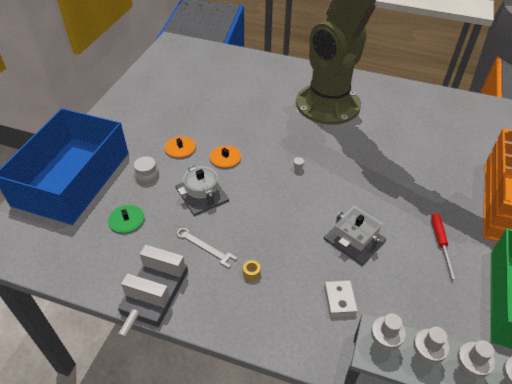

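View pics/side0.png

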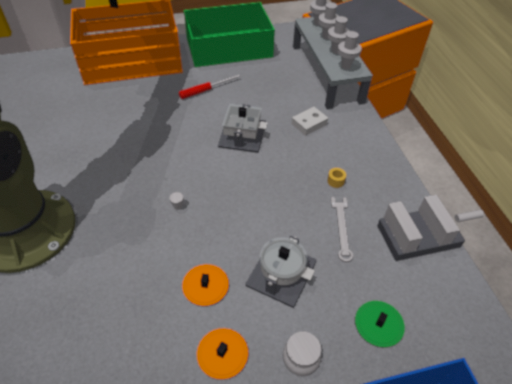

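```bash
python3 - <<'E'
from h import *
a=cv2.imread("pics/scene0.png")[155:220,165:245];b=cv2.imread("pics/side0.png")[225:310,235:335]
cv2.imwrite("pics/crop0.png",np.hstack([cv2.resize(x,(400,325) if i==0 else (400,340),interpolation=cv2.INTER_CUBIC)[:325] for i,x in enumerate((a,b))]))
s=eyes.get_image("scene");d=eyes.get_image("side")
def blk(im,r):
    x0,y0,x1,y1=r;g=im["color"][y0:y1,x0:x1].max(2)
    n,l,st,c=cv2.connectedComponentsWithStats((g<45).astype(np.uint8))
    for i in range(1,n):
        if st[i,4]>5:print(st[i],c[i]+[x0,y0])
blk(s,(165,155,245,220));print();blk(d,(235,225,335,310))
for p,q in (((200,175),(284,253)),):
    print(onplane(s,*p,.079),onplane(d,*q,.079))
E
```

```text
[59  0  4  2  6] [225.5        155.33333333]
[32 15  7  9 44] [200.22727273 174.72727273]

[45 23  9 11 75] [283.62666667 252.74666667]
[ 0.53721933 -0.23658436  0.079     ] [ 0.53338336 -0.24034573  0.079     ]
```

View pics/crop0.png

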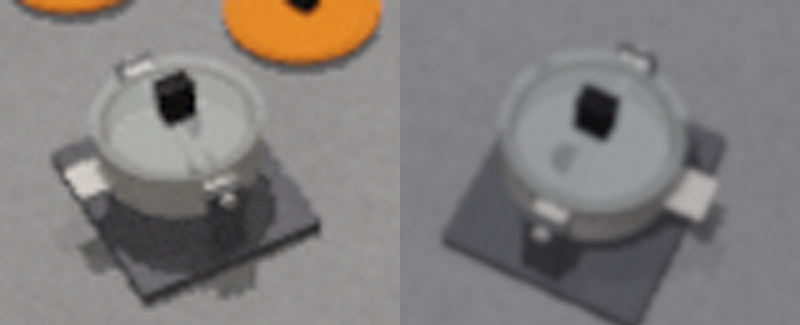

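```bash
python3 - <<'E'
from h import *
s=eyes.get_image("scene");d=eyes.get_image("side")
def br(im,r,t=205):
    x0,y0,x1,y1=r;g=im["color"][y0:y1,x0:x1].min(2)
    n,l,st,c=cv2.connectedComponentsWithStats((g>t).astype(np.uint8))
    for i in range(1,n):
        if st[i,4]>4:print(st[i],(c[i]+[x0,y0]).round(1))
br(s,(165,155,245,220));print();br(d,(235,225,335,310))
def tri(p,q):
    o1,d1=ray(s,*p);o2,d2=ray(d,*q)
    A=np.stack([d1,-d2],1);t=np.linalg.lstsq(A,o2-o1,rcond=None)[0]
    a,b=o1+d1*t[0],o2+d2*t[1];return ((a+b)/2).round(4),np.linalg.norm(a-b).round(4)
g,_=tri((200.2,174.7),(283.6,252.7));T,e=tri((182.2,190.6),(307.5,273))
h1=tri((192,168.4),(294.4,239.8));h2=tri((209.2,192),(272.5,277.5))
print("grip",g,_,"tab",T,e,"hinge",h1,h2)
print(np.degrees(np.arctan2(*(T-g)[1::-1])),np.degrees(np.arctan2(*(h2[0]-h1[0])[1::-1])),np.linalg.norm((T-g)[:2]),(h1[0]+h2[0])/2)
E
```

```text
grip [ 0.5335 -0.2378  0.0762] 0.0 tab [ 0.5754 -0.275   0.0423] 0.0011 hinge (array([ 0.5538, -0.2446,  0.1197]), np.float64(0.0087)) (array([ 0.5121, -0.2317, -0.0166]), np.float64(0.0107))
-41.599571189067376 162.8104154438463 0.05603079510412114 [ 0.53295 -0.23815  0.05155]
```

```bash
cat >> h.py <<'E'
from scipy.spatial.transform import Rotation as Ro
def mv(p,yaw=None,tilt=0,R=None):
    """move to TCP p; tool down, tool y at world yaw(deg)+90 of dish-x yaw; tilt about dish y"""
    s=sensors.observe();R0=s["ee_rot"]
    if R is None:
        R=Ro.from_euler("z",yaw,degrees=True)*Ro.from_euler("y",tilt,degrees=True)
        # columns: x=-dishx, y=dishy, z=-dishz
        R=R.as_matrix()@np.diag([-1,1,-1])
    print("move cm/deg",(R0.T@(np.array(p)-s["eef_pos"])*100).round(2),np.degrees(Ro.from_matrix(R0.T@R).as_rotvec()).round(2),"t",s["time_s"])
E
python3 - <<'E'
from h import *
s=eyes.get_image("scene");d=eyes.get_image("side")
def tri(p,q):
    o1,d1=ray(s,*p);o2,d2=ray(d,*q)
    A=np.stack([d1,-d2],1);t=np.linalg.lstsq(A,o2-o1,rcond=None)[0]
    a,b=o1+d1*t[0],o2+d2*t[1];return ((a+b)/2).round(4),np.linalg.norm(a-b).round(4)
print(tri((192,168.4),(272.5,277.5)),tri((209.2,192),(294.4,239.8)))
y=np.radians(-41.6)
mv([.5335,-.238,.22],-41.6)
E
```

```text
(array([ 0.5014, -0.2773,  0.0577]), np.float64(0.0018)) (array([ 0.5686, -0.1992,  0.0561]), np.float64(0.0023))
move cm/deg [-58.35 -62.36   0.26] [-1.000e-02  1.000e-02  1.497e+01] t 0.4
```

step_arm(
  moves=[
    [[-58.35, -62.4, 0, 0, 0, 15.5, -1], [-58.35, -62.4, 0, 0, 0, 15.5, -1], [-58.35, -62.4, 0, 0, 0, 15.5, -1], [-58.35, -62.4, 0, 0, 0, 15.5, -1], [-58.35, -62.4, 0, 0, 0, 15.5, -1], [-58.35, -62.4, 0, 0, 0, 15.5, -1], [-58.35, -62.4, 0, 0, 0, 15.5, -1], [-58.35, -62.4, 0, 0, 0, 15.5, -1], [-58.35, -62.4, 0, 0, 0, 15.5, -1], [-58.35, -62.4, 0, 0, 0, 15.5, -1], [-58.35, -62.4, 0, 0, 0, 15.5, -1], [-58.35, -62.4, 0, 0, 0, 15.5, -1], [-58.35, -62.4, 0, 0, 0, 15.5, -1], [-58.35, -62.4, 0, 0, 0, 15.5, -1], [-58.35, -62.4, 0, 0, 0, 15.5, -1], [-58.35, -62.4, 0, 0, 0, 15.5, -1], [-58.35, -62.4, 0, 0, 0, 15.5, -1], [-58.35, -62.4, 0, 0, 0, 15.5, -1], [-58.35, -62.4, 0, 0, 0, 15.5, -1], [-58.35, -62.4, 0, 0, 0, 15.5, -1]],
  ],
)

```text
time_s: 2.07
eef_pos: [0.5278, -0.22, 0.2231]
ee_rot: [[-0.742, 0.67, 0.002], [0.67, 0.742, 0.0], [-0.001, 0.001, -1.0]]
force: [0.3, 0.6, 0.5]
width: 0.0003
finger_force: 0.0
```

```bash
python3 - <<'E'
from h import *
s=sensors.observe();im=eyes.get_image("wrist");save(im,"wrist1.png")
T=np.eye(4);T[:3,:3]=s["ee_rot"];T[:3,3]=s["eef_pos"];im["T"]=T@im["tool_from_camera"]
print(im["tool_from_camera"].round(3).tolist(),s["qpos"].round(0),s["qvel"].round(1))
np.savez("w1.npz",c=im["color"],intrinsics=im["intrinsics"],T=im["T"])
print([np.round(proj(im,p),0) for p in ([.534,-.238,.066],[.534,-.238,.092],[.575,-.275,.042])])
E
```

```text
[[-0.001, 0.957, 0.29, 0.08], [1.0, 0.001, -0.0, -0.001], [-0.0, 0.29, -0.957, -0.163], [0.0, 0.0, 0.0, 1.0]] [-18.  10.  44.  96.  -7.  76.  74.] [ 43.4  51.   22.3 -40.9 -37.9   6.   70.4]
[array([251., 187.]), array([251., 195.]), array([252., 226.])]
```

View pics/wrist1.png

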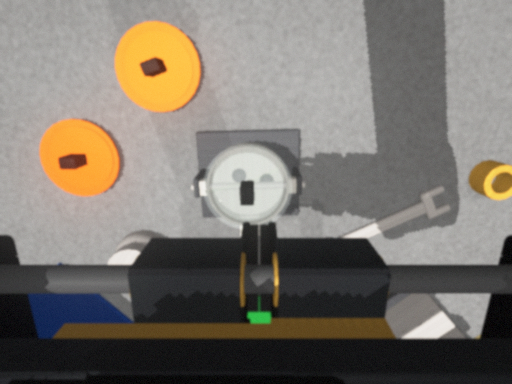

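```bash
python3 - <<'E'
from h import *
mv([.562,-.2634,.08],-41.6)
E
```

```text
move cm/deg [-4.68 -0.07 14.29] [-0.35  0.42 -0.99] t 2.1167
```

step_arm(
  moves=[
    [[-1, 0, 2, 0, 0, 0, -1], [-2, 0, 5, 0, 0, 0, -1], [-3, 0, 8, 0, 0, 0, -1], [-3, 0, 10, 0, 0, 0, -1], [-3, 0, 10, 0, 0, 0, -1], [-3, 0, 10, 0, 0, 0, -1]],
  ],
)

```text
time_s: 2.62
eef_pos: [0.5489, -0.2378, 0.1219]
ee_rot: [[-0.742, 0.671, -0.002], [0.671, 0.742, 0.0], [0.002, -0.001, -1.0]]
force: [0.1, -0.5, 0.6]
width: 0.0003
finger_force: 0.0
```

```bash
python3 - <<'E'
from h import *
s=sensors.observe();im=eyes.get_image("wrist");save(im,"wrist2.png")
T=np.eye(4);T[:3,:3]=s["ee_rot"];T[:3,3]=s["eef_pos"];im["T"]=T@im["tool_from_camera"]
print(s["eef_pos"],s["force"],s["qvel"].round(1))
x0,y0,x1,y1=150,40,380,200
g=im["color"][y0:y1,x0:x1].max(2)
n,l,st,c=cv2.connectedComponentsWithStats((g<50).astype(np.uint8))
for i in range(1,n):
    if st[i,4]>30:print(st[i],c[i]+[x0,y0])
print([np.round(proj(im,p),0) for p in ([.534,-.238,.066],[.534,-.238,.092],[.575,-.275,.042])])
mv([.562,-.2634,.07],-41.6)
E
```

```text
[ 0.54889094 -0.23780446  0.1219129 ] [ 0.10135573 -0.48989498  0.60881609] [-0.5 -2.1  0.8 -2.4  0.1  0.  -0. ]
[array([247., 191.]), array([245., 203.]), array([249., 245.])]
move cm/deg [-2.58 -1.06  5.35] [ 0.02  0.04 -0.52] t 2.6667
```

View pics/wrist2.png

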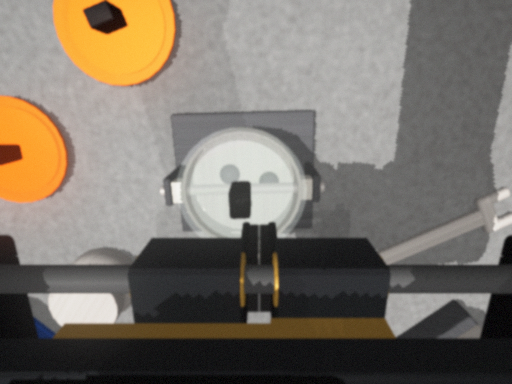

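```bash
python3 - <<'E'
from h import *
s=sensors.observe();im=eyes.get_image("wrist")
T=np.eye(4);T[:3,:3]=s["ee_rot"];T[:3,3]=s["eef_pos"];im["T"]=T@im["tool_from_camera"]
a=onplane(im,163,190,.056);b=onplane(im,321,187,.056);print(a,b,(a+b)/2,np.degrees(np.arctan2(*(b-a)[1::-1])))
print("lidplate",onplane(im,242,183,.066),"gripbase y-line",onplane(im,240,200,.08),onplane(im,231,182,.066),onplane(im,250,182,.066))
for dd in (("scene",200.2,174.7),("side",283.6,252.7)):print(onplane(eyes.get_image(dd[0]),*dd[1:],.079))
E
```

```text
[ 0.49340466 -0.28828374  0.056     ] [ 0.57332922 -0.19657121  0.056     ] [ 0.53336694 -0.24242748  0.056     ] 48.9288837074621
lidplate [ 0.5284524  -0.23703684  0.066     ] gripbase y-line [ 0.53406992 -0.24323462  0.08      ] [ 0.52249045 -0.24247783  0.066     ] [ 0.53182863 -0.23218181  0.066     ]
[ 0.53599329 -0.23653038  0.079     ]
[ 0.53280844 -0.239489    0.079     ]
```

step_arm(
  moves=[
    [[-1.5, -0.6, 2, 0, 0, -0.5, -1], [-2.7, -1.2, 4, 0, 0, -0.5, -1], [-2.7, -1.2, 5, 0, 0, -0.5, -1], [-2.7, -1.2, 5.2, 0, 0, -0.5, -1], [-2.7, -1.2, 5.2, 0, 0, -0.5, -1], [-2.7, -1.2, 5.2, 0, 0, -0.5, -1]],
  ],
)

```text
time_s: 3.32
eef_pos: [0.5622, -0.2646, 0.0717]
ee_rot: [[-0.748, 0.664, 0.001], [0.664, 0.748, 0.0], [-0.001, 0.001, -1.0]]
force: [-0.8, -0.5, 0.8]
width: 0.0002
finger_force: 0.0
```

step_arm(
  moves=[
    [[0, 0, 0.1, 0, 0, 0, -1], [0, 0, 0.2, 0, 0, 0, -1], [0, 0, 0.3, 0, 0, 0, -1], [0, 0, 0.4, 0, 0, 0, -1], [0, 0, 0.5, 0, 0, 0, -1], [0, 0, 0.6, 0, 0, 0, -1], [0, 0, 0.7, 0, 0, 0, -1], [0, 0, 0.8, 0, 0, 0, -1], [0, 0, 0.8, 0, 0, 0, -1]],
  ],
)

```text
time_s: 4.07
eef_pos: [0.5625, -0.2658, 0.063]
ee_rot: [[-0.747, 0.664, 0.002], [0.664, 0.747, -0.001], [-0.002, 0.001, -1.0]]
force: [1.9, -1.0, 3.6]
width: 0.0005
finger_force: 1.8
```

step_arm(
  moves=[
    [[0, 0, 0.1, 0, 0, 0, -1], [0, 0, 0.2, 0, 0, 0, -1], [0, 0, 0.3, 0, 0, 0, -1], [0, 0, 0.4, 0, 0, 0, -1], [0, 0, 0.4, 0, 0, 0, -1]],
  ],
)

```text
time_s: 4.48
eef_pos: [0.5622, -0.2659, 0.0588]
ee_rot: [[-0.747, 0.664, 0.001], [0.664, 0.747, -0.001], [-0.002, 0.0, -1.0]]
force: [3.5, -2.4, 4.5]
width: 0.0004
finger_force: 2.6
```

step_arm(
  moves=[
    [[0, 0, 0.1, 0, 0, 0, -1], [0, 0, 0.2, 0, 0, 0, -1], [0, 0, 0.3, 0, 0, 0, -1], [0, 0, 0.3, 0, 0, 0, -1]],
  ],
)

```text
time_s: 4.82
eef_pos: [0.5625, -0.2661, 0.0573]
ee_rot: [[-0.747, 0.664, 0.002], [0.664, 0.747, -0.001], [-0.002, 0.001, -1.0]]
force: [2.2, -1.5, 12.3]
width: 0.0003
finger_force: 6.2
```

step_arm(
  moves=[
    [[0, 0, 0, 0, 0, 0, -1], [0, 0, 0, 0, 0, 0, -1], [0, 0, -0.5, 0, 0, 0, -1], [0, 0, -2, 0, 0, 0, -1], [1, 0, -5, 0, 0, 0, 0.1], [3, 0, -8, 0, 0, 0, 0.1], [4, 0, -9, 0, 0, 0, 0.1], [4, 0, -9, 0, 0, 0, 0.1], [4, 0, -9, 0, 0, 0, 0.1], [4, 0, -9, 0, 0, 0, 0.1]],
  ],
)

```text
time_s: 5.65
eef_pos: [0.5304, -0.2379, 0.1436]
ee_rot: [[-0.748, 0.664, -0.004], [0.664, 0.748, 0.001], [0.004, -0.001, -1.0]]
force: [-0.1, 0.3, -0.3]
width: 0.0325
finger_force: 0.0
```

```bash
python3 - <<'E'
from h import *
w=eyes.get_image("wrist")["color"];s=eyes.get_image("scene")["color"][145:220,160:250];d=eyes.get_image("side")["color"][215:310,225:335]
r=np.hstack([cv2.resize(s,(360,300),interpolation=cv2.INTER_CUBIC),cv2.resize(d,(360,300),interpolation=cv2.INTER_CUBIC)])
r=np.vstack([r,cv2.resize(w[40:290,106:406],(360,300)).repeat(1,0) if 0 else np.pad(cv2.resize(w[40:290,106:406],(360,300)),((0,0),(0,360),(0,0)))])
cv2.imwrite("pics/c3.png",r[:,:,::-1]);st=sensors.observe();print(st["eef_pos"],st["width"],st["qpos"].round(0))
E
```

```text
[ 0.53082402 -0.23866591  0.14389476] 0.04316440397691244 [-15.  16.  44. 100. -12.  69.  80.]
```

View pics/c3.png

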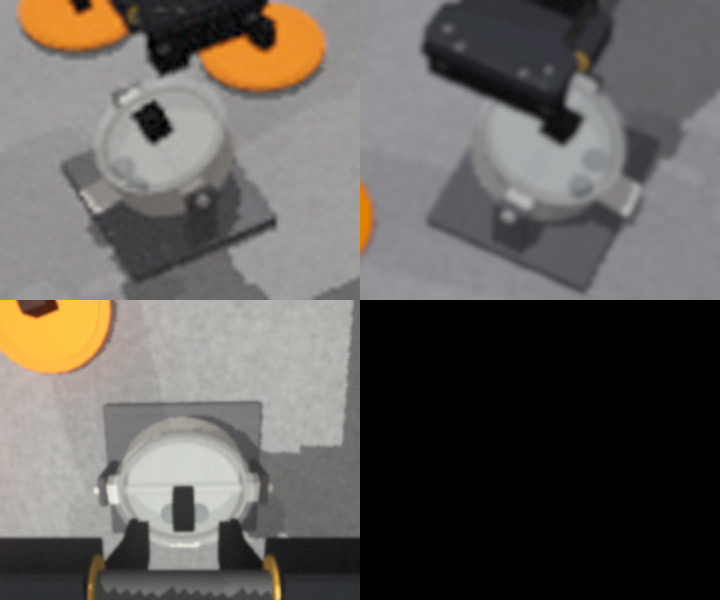

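```bash
cat >> h.py <<'E'
Rd=(Ro.from_euler("z",-41.3,degrees=True)*Ro.from_euler("y",16.8,degrees=True)).as_matrix()
O=np.array([.5335,-.240,.054])
def dish(x,y,z):return O+Rd@np.array([x,y,z])/1000
E
python3 - <<'E'
from h import *
mv(dish(1,0,60),-41.3,16.8)
E
```

```text
move cm/deg [-2.13  0.1   3.27] [-0.06 16.65 -0.36] t 5.8
```

step_arm(
  moves=[
    [[-0.7, 0, 0, 0, 6, -0.4, 0.1], [-1.4, 0.1, 0.5, 0, 11, -0.4, 0.1], [-2.1, 0.1, 1.5, 0, 16.7, -0.4, 0.1], [-2.1, 0.1, 3, 0, 16.7, -0.4, 0.1], [-2.1, 0.1, 3, 0, 16.7, -0.4, 0.1], [-2.1, 0.1, 3, 0, 16.7, -0.4, 0.1], [-2.1, 0.1, 3, 0, 16.7, -0.4, 0.1]],
  ],
)

```text
time_s: 6.38
eef_pos: [0.5477, -0.2517, 0.1165]
ee_rot: [[-0.721, 0.659, -0.214], [0.631, 0.752, 0.19], [0.287, 0.002, -0.958]]
force: [0.7, 0.5, 0.5]
width: 0.0475
finger_force: 0.0
```

```bash
python3 - <<'E'
from h import *
w=eyes.get_image("wrist")["color"];s=eyes.get_image("scene")["color"][145:220,160:250];d=eyes.get_image("side")["color"][215:310,225:335]
r=np.hstack([cv2.resize(s,(360,300),interpolation=cv2.INTER_CUBIC),cv2.resize(d,(360,300),interpolation=cv2.INTER_CUBIC)])
r=np.vstack([r,np.pad(cv2.resize(w[60:310,106:406],(360,300)),((0,0),(0,360),(0,0)))])
cv2.imwrite("pics/c4.png",r[:,:,::-1]);mv(dish(1,0,60),-41.3,16.8);mv(dish(1,0,15.5),-41.3,16.8)
E
```

```text
move cm/deg [-0.14 -0.14  0.65] [0.17 0.27 0.16] t 6.5333
move cm/deg [-0.12 -0.15  5.1 ] [0.17 0.27 0.16] t 6.5333
```

View pics/c4.png

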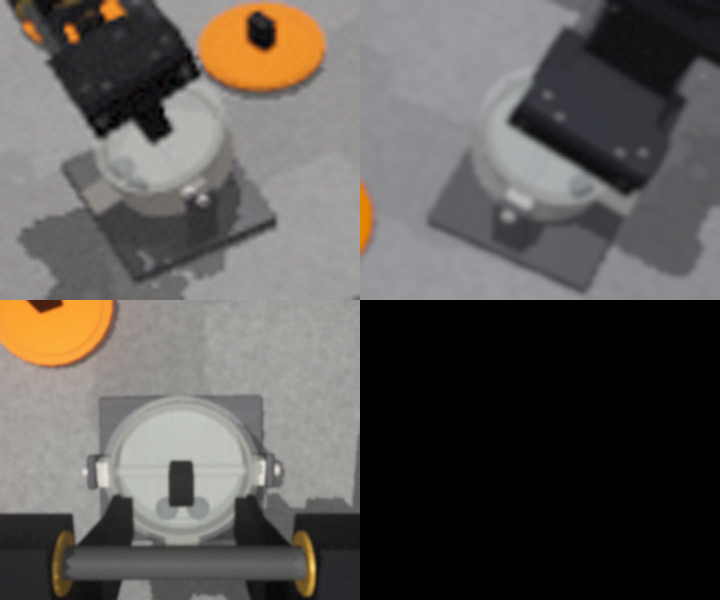

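step_arm(
  moves=[
    [[-0.1, -0.1, 1.5, 0, 0.2, 0.1, 0], [-0.1, -0.1, 3, 0, 0.2, 0.1, 0], [-0.1, -0.1, 4, 0, 0.2, 0.1, 0], [-0.1, -0.1, 4.6, 0, 0.2, 0.1, 0], [-0.1, -0.1, 4.8, 0, 0.2, 0.1, 0], [-0.1, -0.1, 4.9, 0, 0.2, 0.1, 0], [-0.1, -0.1, 4.9, 0, 0.2, 0.1, 0], [-0.1, -0.1, 4.9, 0, 0.2, 0.1, 0]],
  ],
)

```text
time_s: 7.2
eef_pos: [0.538, -0.2443, 0.0689]
ee_rot: [[-0.719, 0.66, -0.217], [0.632, 0.751, 0.192], [0.29, 0.001, -0.957]]
force: [0.2, -0.7, -0.2]
width: 0.0434
finger_force: 0.0
```

```bash
python3 - <<'E'
from h import *
mv(dish(1,0,15.5),-41.3,16.8);s=sensors.observe();print(s["force"],s["eef_pos"])
E
```

```text
move cm/deg [0.07 0.03 0.05] [ 0.05 -0.04 -0.02] t 7.2
[ 0.17299601 -0.67514208 -0.16024125] [ 0.53798151 -0.24432193  0.06886565]
```

Close on the grip with moderate force.

step_arm(
  moves=[
    [[0, 0, 0, 0, 0, 0, -0.3], [0, 0, 0, 0, 0, 0, -0.6], [0, 0, 0, 0, 0, 0, -1], [0, 0, 0, 0, 0, 0, -1], [0, 0, 0, 0, 0, 0, -1], [0, 0, 0, 0, 0, 0, -1], [0, 0, 0, 0, 0, 0, -1], [0, 0, 0, 0, 0, 0, -1], [0, 0, 0, 0, 0, 0, -1]],
  ],
  force=20,
)

```text
time_s: 7.95
eef_pos: [0.5376, -0.2441, 0.0684]
ee_rot: [[-0.719, 0.66, -0.218], [0.632, 0.751, 0.192], [0.291, 0.001, -0.957]]
force: [0.6, -0.5, -0.1]
width: 0.0138
finger_force: 20.0
```

step_arm(
  moves=[
    [[0, 0, -0.1, 0, 0, 0, -1], [0, 0, -0.2, 0, 0, 0, -1], [0, 0, -0.4, 0, 0, 0, -1], [0, 0, -0.6, 0, 0, 0, -1], [0, 0, -0.9, 0, 0, 0, -1], [0, 0, -1.3, 0, 0, 0, -1], [0, 0, -1.8, 0, 0, 0, -1], [0, 0, -2.5, 0, 0, 0, -1], [0, 0, -3.5, 0, 0, 0, -1], [0, 0, -5, 0, 0, 0, -1], [0, 0, -7, 0, 0, 0, -1], [0, 0, -8, 0, 0, 0, -1], [0, 0, -8, 0, 0, 0, -1], [0, 0, -8, 0, 0, 0, -1]],
  ],
)

```text
time_s: 9.12
eef_pos: [0.5553, -0.2598, 0.1453]
ee_rot: [[-0.719, 0.661, -0.217], [0.632, 0.751, 0.192], [0.289, 0.001, -0.957]]
force: [0.1, 0.3, -1.0]
width: 0.0139
finger_force: 20.0
```

```bash
python3 - <<'E'
from h import *
w=eyes.get_image("wrist")["color"];s=eyes.get_image("scene")["color"][135:225,150:255];d=eyes.get_image("side")["color"][195:310,205:345]
r=np.hstack([cv2.resize(s,(360,300),interpolation=cv2.INTER_CUBIC),cv2.resize(d,(360,300),interpolation=cv2.INTER_CUBIC)])
r=np.vstack([r,np.pad(cv2.resize(w[60:310,106:406],(360,300)),((0,0),(0,360),(0,0)))])
cv2.imwrite("pics/c5.png",r[:,:,::-1])
for yaw in(-41.3,0,-90,-70,-20):mv([.53,0,.15],yaw,0)
print(sensors.observe()["qpos"].round(0))
E
```

```text
move cm/deg [18.27 17.82  4.95] [  0.02 -17.01  -0.03] t 9.2667
move cm/deg [18.27 17.82  4.95] [  6.15 -16.26 -41.02] t 9.2667
move cm/deg [18.27 17.82  4.95] [ -7.21 -15.98  48.31] t 9.2667
move cm/deg [18.27 17.82  4.95] [ -4.24 -16.66  28.46] t 9.2667
move cm/deg [18.27 17.82  4.95] [  3.18 -16.81 -21.17] t 9.2667
[ -2.  34.  40.  80. -23.  91.  89.]
```

View pics/c5.png

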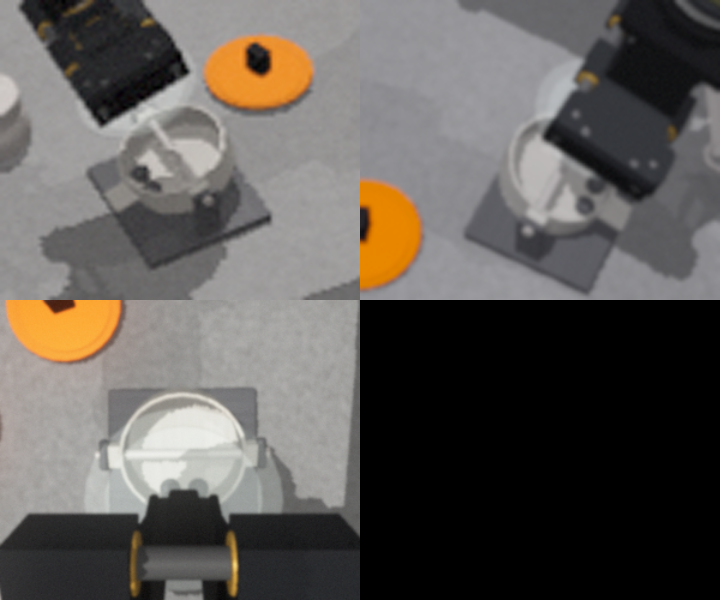

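step_arm(
  moves=[
    [[1, 1, -1, 0, 0, 0, -1], [3, 3, -1, 0, -3, 0, -1], [6, 6, 0, 0, -6, 0, -1], [9, 9, 2, 0, -9, 0, -1], [12, 12, 3, 0, -12, 0, -1], [15, 15, 4, 0, -15, 0, -1], [17, 17, 5, 0, -17, 0, -1], [18.3, 17.8, 5, 0, -17, 0, -1], [18.3, 17.8, 5, 0, -17, 0, -1], [18.3, 17.8, 5, 0, -17, 0, -1], [18.3, 17.8, 5, 0, -17, 0, -1], [18.3, 17.8, 5, 0, -17, 0, -1]],
  ],
)

```text
time_s: 10.27
eef_pos: [0.5303, -0.0026, 0.1505]
ee_rot: [[-0.749, 0.663, 0.002], [0.663, 0.749, -0.001], [-0.002, 0.0, -1.0]]
force: [0.3, -0.3, -1.8]
width: 0.014
finger_force: 20.0
```

```bash
python3 - <<'E'
from h import *
for n in("side",):save(eyes.get_image(n),n+"6.png")
mv([.53,0,.0125],-41.3,0)
E
```

```text
move cm/deg [ 0.23  0.18 13.79] [-0.    0.12 -0.24] t 10.3167
```

View pics/side6.png

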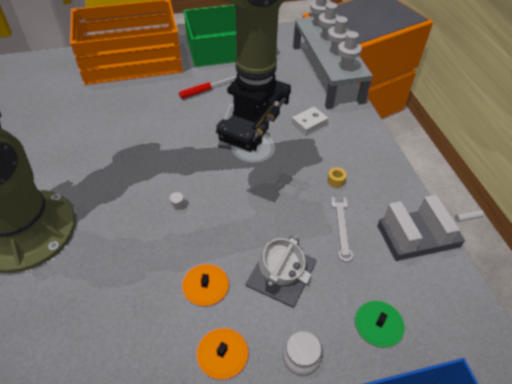

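Lid (around 255,145) is held level over free bench; the dish (285,262) remains tipped. Lowering.

step_arm(
  moves=[
    [[0, 0, 2, 0, 0, 0, -1], [0, 0, 5, 0, 0, 0, -1], [0, 0, 8, 0, 0, 0, -1], [0, 0, 10.5, 0, 0, 0, -1], [0, 0, 12, 0, 0, 0, -1], [0, 0, 12.7, 0, 0, 0, -1], [0, 0, 13.1, 0, 0, 0, -1], [0, 0, 13.1, 0, 0, 0, -1], [0, 0, 13.1, 0, 0, 0, -1]],
  ],
)

```text
time_s: 11.07
eef_pos: [0.5313, -0.0012, 0.0202]
ee_rot: [[-0.75, 0.661, 0.003], [0.661, 0.75, -0.001], [-0.003, 0.002, -1.0]]
force: [0.3, 0.4, 0.3]
width: 0.0137
finger_force: 20.0
```

step_arm(
  moves=[
    [[0, 0, 0.1, 0, 0, 0, -1], [0, 0, 0.2, 0, 0, 0, -1], [0, 0, 0.3, 0, 0, 0, -1], [0, 0, 0.4, 0, 0, 0, -1], [0, 0, 0.5, 0, 0, 0, -1], [0, 0, 0.5, 0, 0, 0, -1], [0, 0, 0.5, 0, 0, 0, -1]],
  ],
)

```text
time_s: 11.65
eef_pos: [0.5303, -0.0005, 0.0143]
ee_rot: [[-0.751, 0.66, 0.002], [0.66, 0.751, -0.001], [-0.002, 0.001, -1.0]]
force: [-0.0, 0.4, -0.4]
width: 0.0139
finger_force: 20.0
```

step_arm(
  moves=[
    [[0, 0, 0.05, 0, 0, 0, -1], [0, 0, 0.1, 0, 0, 0, -1], [0, 0, 0.15, 0, 0, 0, -1], [0, 0, 0.2, 0, 0, 0, -1], [0, 0, 0.2, 0, 0, 0, -1]],
  ],
)

```text
time_s: 12.07
eef_pos: [0.5304, -0.0006, 0.0125]
ee_rot: [[-0.751, 0.66, 0.002], [0.66, 0.751, -0.001], [-0.002, 0.001, -1.0]]
force: [-0.6, 0.0, 0.6]
width: 0.0137
finger_force: 20.0
```

step_arm(
  moves=[
    [[0, 0, 0.05, 0, 0, 0, -1], [0, 0, 0.1, 0, 0, 0, -1], [0, 0, 0.15, 0, 0, 0, -1], [0, 0, 0.15, 0, 0, 0, -1]],
  ],
)

```text
time_s: 12.4
eef_pos: [0.5303, -0.0006, 0.0123]
ee_rot: [[-0.751, 0.66, 0.001], [0.66, 0.751, 0.0], [-0.0, 0.001, -1.0]]
force: [-7.0, 1.4, 14.8]
width: 0.0141
finger_force: 20.0
```

Seated on the bench. Back off the press a touch, release slowly, and retreat straight up.

step_arm(
  moves=[
    [[0, 0, -0.1, 0, 0, 0, -1], [0, 0, -0.1, 0, 0, 0, -1], [0, 0, -0.1, 0, 0, 0, -0.5], [0, 0, -0.1, 0, 0, 0, -0.2], [0, 0, -0.1, 0, 0, 0, 0], [0, 0, -0.1, 0, 0, 0, 0.2], [0, 0, -0.1, 0, 0, 0, 0.2], [0, 0, -0.1, 0, 0, 0, 0.2], [0, 0, -1, 0, 0, 0, 0.2], [0, 0, -3, 0, 0, 0, 0.2], [0, 0, -6, 0, 0, 0, 0.2], [0, 0, -10, 0, 0, 0, 0.2], [0, 0, -12, 0, 0, 0, 0.2], [0, 0, -12, 0, 0, 0, 0.2], [0, 0, -12, 0, 0, 0, 0.2], [0, 0, -12, 0, 0, 0, 0.2]],
  ],
)

```text
time_s: 13.73
eef_pos: [0.5296, -0.0004, 0.1304]
ee_rot: [[-0.751, 0.66, 0.001], [0.66, 0.751, -0.001], [-0.001, 0.0, -1.0]]
force: [1.1, 0.9, 1.3]
width: 0.0522
finger_force: 0.0
```

```bash
python3 - <<'E'
from h import *
w=eyes.get_image("wrist")["color"];s=eyes.get_image("scene")["color"][135:225,150:255];d=eyes.get_image("side")["color"][115:315,165:345]
r=np.hstack([cv2.resize(s,(360,300),interpolation=cv2.INTER_CUBIC),cv2.resize(d,(270,300),interpolation=cv2.INTER_CUBIC)])
r=np.vstack([r,np.pad(cv2.resize(w[60:310,106:406],(360,300)),((0,0),(0,270),(0,0)))])
cv2.imwrite("pics/c7.png",r[:,:,::-1])
E
```

```text
(no output)
```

View pics/c7.png

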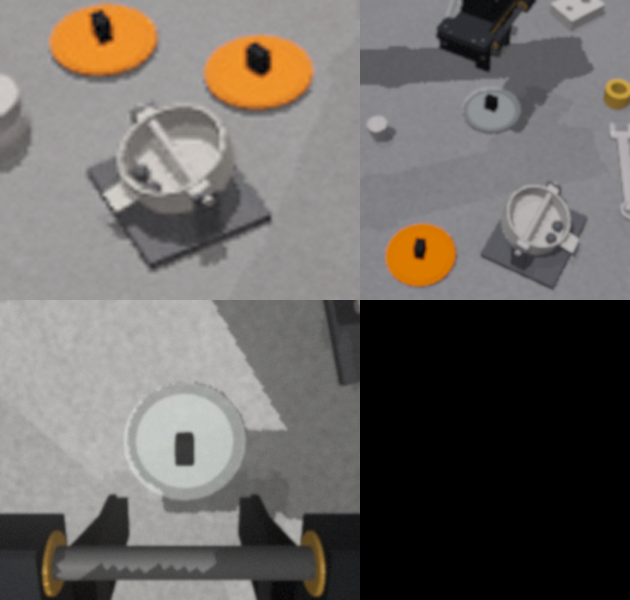

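The lid lies flat with its grip up (side crop, about 490,108). The dish is still tipped, with both balls at the tab.

```bash
python3 -c "
from workcell import finish_job;print(finish_job())"
```

```text
the job is handed in; nothing more can be done
None
```

I tipped the dish onto its tab-side stop, lifted the lid off and set it flat on the bench, grip up. The last pictures showed the dish still tipped with both balls at the tab, and I handed the job in at about 14 s; no verdict came back.

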